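# Populate a mirrored DIN rail from the kit board

### The arm

A 7-joint arm with a two-finger parallel gripper is mounted at the origin on the work surface. World frame = base frame: x ahead of the robot, y to its left, z up, the work surface at z = 0. Lengths are in mm, angles in rad, forces in N, time in s.
With the tool pointing down it reaches from about 425 to 1025 mm from the base axis. Payload 9.4 kg.
Tool frame: the origin (TCP) lies at the very end of the fingers, on their centre line; the grasp point (between the pads) lies 19 mm behind it; z points along the fingers, y is the line along which they close (so a half turn about z gives the same grasp; the last joint's range is limited). The gripper opens to 85 mm and grips with 20 to 120 N. Pads are 22 mm wide; open, the fingers measure 114 mm over their backs; the gripper's body (76 mm by 85 mm) begins 54 mm behind the grasp point. The pads swing forward as they close: fully open they stand 13 mm farther back than shut.
Start: joints at [-1.393, 0.599, -0.003, 1.599, 0.002, 0.943, -0.08], TCP at [182.743, 701.59, 198.975] pointing down, gripper open.
Joint ranges: [-2.57, 2.57], [-0.35, 1.97], [-1.29, 1.29], [0.11, 2.56], [-1.05, 4.19], [0.11, 1.86], [-2.63, 2.63]. Speed limits (rad/s): [2.22, 2.22, 3.01, 3.01, 3.14, 3.14, 3.14].

### API

Orientations are given as a rotation vector (axis times angle).
In Python, from station import env gives the robot as it stands. The module is installed in compiled form; this text tells all that it offers.
- The arm moves only by the shell command python3 -m inch [FORCE], which reads ROWS from standard input. ROWS is a JSON object whose key "steps" holds a list of rows, 1 to 8 of them, each of 7 numbers: a rotation vector rx, ry, rz in rad, then dx, dy, dz in mm, then the opening from 0.0 (shut) to 1.0 (fully open); each row shifts and turns the commanded pose from where the row before left it, along the tool's axes as they then stand; what a row does not reach is not made up. A row lasts 1/12 s, in which the tool goes at most 41.7 mm and 0.125 rad, less where a joint would pass 70% of its speed; a pose out of reach is approached as far as the arm can. The fingers move at their own pace and stop on an object; FORCE is the grip in N (left out, the last holds). Time passes only in rows, so rows that do not move let the fingers close. It prints the time, the measured TCP pose, the force, the opening and the grip force at its end. Input that does not fit is refused with a message, and nothing moves.
- env.get_obs(): the state, without advancing time (a new reading comes with each control period).
- env.read_camera(name): name is "side" or "top" or "wrist"; returns a dict with "pixels" (384x512x3 uint8, blue, green, red), "z_map" (384x512 float32, mm along the optical axis (not along the pixel's ray), 0 where there is no reading), "fx", "fy", "cx", "cy" (pixels), "R" (3x3) and "t" (3): a world point X has camera coordinates R X + t; the wrist camera has in their place "tool_from_camera" (4x4, takes a point from camera to tool coordinates, whose origin is the TCP and whose axes are the flange's). Camera axes: x right, y down, z forward; pixel columns grow to the right and rows downward; lengths in mm; the calibration is good to about 2 mm. A picture is of the moment at which its call begins: read the wrist's pose just before it.
- env.finish_job(): hands the job in; it is judged then, once.
Trained networks look in a picture, given as the dict that the camera call returned (one of the last four; its "shot" number tells which), for a name from the list of things; names that differ only in an ending like _2 or _b are one class to them, and where a whole thing is asked for, a point or a joint stands for the part that bears it (a point fixed in the world has none). Each returns a list of dicts, best first, with "p" (0 to 1); they miss things now and then, are a little off and sometimes report something else, mostly with a low value. They report only what shows in the picture. A call takes as long as a camera call. They do not tell look-alikes from the thing itself.
- env.spot_in(thing, picture): "centre" ([x, y, z] in mm, in the coordinates of the camera as it stood for that picture, good to about 4 mm: the middle of the surface that is visible of it).
- env.masks_of(thing, picture): "pixels" (384x512 bool, what is visible of it).
- env.spot_point(thing, picture): "centre" ([x, y, z] in mm, in the coordinates of the camera as it stood for that picture, good to about 4 mm: a listed point, or the origin of a listed thing).
The state is a dict: "t": time; "qpos": joint angles; "joint_vel": joint speeds; "effort": joint torques, N m; "ee_pos": TCP position; "orientation": TCP orientation; "ft_force": force on the tool from outside, world axes, zero at the start; "moment": the same for the moment, N m; "grip_width": opening from 0.0 (shut) to 1.0 (fully open); "grip_force": force on a finger pad.
Only numpy, scipy, OpenCV 4.12 (cv2) and the standard library are available. Lean on these libraries where they do the work, as an engineer would, in place of code of your own. Each camera call takes 0.05 s, during which the arm holds its last target. There are 200 camera calls.

### The job

This panel is the mirror-image version: move the four control devices from their trays on the kit board to the rail of the mounting plate, one to each bay, in reverse order, so that the leftmost device of the kit row comes to stand in the rightmost bay, the next one in the bay beside it, and so on (left and right as the robot sees them). Put each one down gently and upright, square across the rail in the middle of its bay, with its feet flat on the plate on both sides of the rail. Do not tip the devices over and leave the screwdriver, the mug and the yellow bin where they are.

Things in the scene. Friction and masses are not known exactly. Their poses are not given: they have to be found in the camera images.
- contactor: Contactor: black block 86 mm long, 45 wide, 80 high, plus a flat grey 36 x 38 mm cap on top (to 89 mm), three screw heads at each end, about 0.3 kg. Flat parallel sides: grip from above across the width (y). Two feet at the ends of the underside leave a cross groove 52 wide, 10 high, for the rail. Origin: centre of underside; x along the length, z up.
- breaker: Circuit breaker: white block 86 mm long, 36 wide, 66 high, plus a white 44 mm step (to 73) and black toggle (to 83) on top; the lowest block, about 0.2 kg. Flat parallel sides: grip from above across the width (y). Two feet at the ends of the underside leave a cross groove 52 wide, 10 high, for the rail. Origin: centre of underside; x along the length, z up.
- relay: Slim timer relay: narrow grey block 86 mm long, 22 wide, 74 high, plus a small round white dial on top (to 81), about 0.12 kg. Flat parallel sides: grip from above across the width (y). Two feet at the ends of the underside leave a cross groove 52 wide, 10 high, for the rail. Origin: centre of underside; x along the length, z up.
- supply: Power supply: bare aluminium block 86 mm long, 54 wide, 84 high, with a grid of small dark vent holes in its flat top; the widest and tallest block, about 0.4 kg. Flat parallel sides: grip from above across the width (y). Two feet at the ends of the underside leave a cross groove 52 wide, 10 high, for the rail. Origin: centre of underside; x along the length, z up.
- tray_contactor: The shallow grey tray, 108 x 82 mm, 12 mm high, walls and floor 3 mm thick, in which the contactor stands at the start, fixed on one of the four places of the kit board; it stays there and so marks the contactor's place in the row. All four trays look alike. Origin: centre of its underside.
- tray_breaker: The shallow grey tray, 108 x 82 mm, 12 mm high, walls and floor 3 mm thick, in which the circuit breaker stands at the start, fixed on one of the four places of the kit board; it stays there and so marks the circuit breaker's place in the row. All four trays look alike. Origin: centre of its underside.
- tray_relay: The shallow grey tray, 108 x 82 mm, 12 mm high, walls and floor 3 mm thick, in which the timer relay stands at the start, fixed on one of the four places of the kit board; it stays there and so marks the timer relay's place in the row. All four trays look alike. Origin: centre of its underside.
- tray_supply: The shallow grey tray, 108 x 82 mm, 12 mm high, walls and floor 3 mm thick, in which the power supply stands at the start, fixed on one of the four places of the kit board; it stays there and so marks the power supply's place in the row. All four trays look alike. Origin: centre of its underside.
- kit_board: Kit board: fixed plywood board 116 x 400 mm, 10 thick, a wooden cleat 22 high at each end, carrying the row of four trays, centred at y = -138, -46, 46, 138 mm. It lies nearer to or farther from the robot than the plate. Origin: centre of underside; y runs along the row to the robot's left (board turned 0.12 rad at most).
- plate: Mounting plate: fixed, aluminium, 116 x 420 mm, upper face at z = 8 mm. Steel rail along its middle, 35 wide, top at 15. Five grey end brackets on it (50 x 8 mm, top at 26) at y = -184, -92, 0, 92, 184 part four bays, centred at x = 0, y = -138, -46, 46, 138 mm; empty at start. Origin: centre of underside; y along the rail, to the robot's left (turned 0.12 rad at most).
- screwdriver: Bystander: screwdriver lying loose on the table, 200 mm long; origin on its underside. Leave alone.
- mug: Bystander: white mug, 80 mm across, 92 mm high; origin at the centre of its underside. Leave alone.
- parts_bin: Bystander: small yellow open bin 130 x 100 x 55 mm with grey clips; origin at the centre of its underside. Leave alone.
Mind the look-alikes: they are no part of the job. Leave any red look-alike of the relay alone.

How it is judged (in metres and radians):
At the end, for the whole second after the job is handed in: Each device in the bay mirrored from its tray's place (kit y to plate -y), within 15 mm of the bay centre along the rail and 12 mm across, underside within 4 mm of the plate's face, upright within 0.08 rad, square within 0.15 rad, at rest and released (((y of tray_contactor in the frame of kit_board between -0.168 and -0.108 m and y of contactor in the frame of plate between 0.123 and 0.153 m) or (y of tray_contactor in the frame of kit_board between -0.076 and -0.016 m and y of contactor in the frame of plate between 0.031 and 0.061 m) or (y of tray_contactor in the frame of kit_board between 0.016 and 0.076 m and y of contactor in the frame of plate between -0.061 and -0.031 m) or (y of tray_contactor in the frame of kit_board between 0.108 and 0.168 m and y of contactor in the frame of plate between -0.153 and -0.123 m)) and x of contactor in the frame of plate between -0.012 and 0.012 m and z of contactor in the frame of plate between 0.004 and 0.012 m and angle between each of contactor, breaker, relay, supply's own z axis and vertical below 0.08 rad and angle between the x axis of each of contactor, breaker, relay, supply and the x axis of plate, either way round below 0.15 rad and linear speed of each of contactor, breaker, relay, supply below 0.02 m/s and ((y of tray_breaker in the frame of kit_board between -0.168 and -0.108 m and y of breaker in the frame of plate between 0.123 and 0.153 m) or (y of tray_breaker in the frame of kit_board between -0.076 and -0.016 m and y of breaker in the frame of plate between 0.031 and 0.061 m) or (y of tray_breaker in the frame of kit_board between 0.016 and 0.076 m and y of breaker in the frame of plate between -0.061 and -0.031 m) or (y of tray_breaker in the frame of kit_board between 0.108 and 0.168 m and y of breaker in the frame of plate between -0.153 and -0.123 m)) and x of breaker in the frame of plate between -0.012 and 0.012 m and z of breaker in the frame of plate between 0.004 and 0.012 m and ((y of tray_relay in the frame of kit_board between -0.168 and -0.108 m and y of relay in the frame of plate between 0.123 and 0.153 m) or (y of tray_relay in the frame of kit_board between -0.076 and -0.016 m and y of relay in the frame of plate between 0.031 and 0.061 m) or (y of tray_relay in the frame of kit_board between 0.016 and 0.076 m and y of relay in the frame of plate between -0.061 and -0.031 m) or (y of tray_relay in the frame of kit_board between 0.108 and 0.168 m and y of relay in the frame of plate between -0.153 and -0.123 m)) and x of relay in the frame of plate between -0.012 and 0.012 m and z of relay in the frame of plate between 0.004 and 0.012 m and ((y of tray_supply in the frame of kit_board between -0.168 and -0.108 m and y of supply in the frame of plate between 0.123 and 0.153 m) or (y of tray_supply in the frame of kit_board between -0.076 and -0.016 m and y of supply in the frame of plate between 0.031 and 0.061 m) or (y of tray_supply in the frame of kit_board between 0.016 and 0.076 m and y of supply in the frame of plate between -0.061 and -0.031 m) or (y of tray_supply in the frame of kit_board between 0.108 and 0.168 m and y of supply in the frame of plate between -0.153 and -0.123 m)) and x of supply in the frame of plate between -0.012 and 0.012 m and z of supply in the frame of plate between 0.004 and 0.012 m); the robot touches nothing.
It fails at once if a bystander (screwdriver, mug or parts bin) was pushed more than 30 mm from its place (distance of any of screwdriver, mug, parts_bin from where it was at the start of the episode above 0.03 m).
It fails at once if a device was tipped more than about 35 degrees (angle between any of contactor, breaker, relay, supply's own z axis and vertical above 0.6 rad).
It fails at once if a device was dropped or thrown onto the mounting plate (faster than 0.6 m/s close above it, a fall of about 20 mm) ((linear speed of contactor above 0.6 m/s and z of contactor in the frame of plate below 0.05 m and x of contactor in the frame of plate between -0.06 and 0.06 m) or (linear speed of breaker above 0.6 m/s and z of breaker in the frame of plate below 0.05 m and x of breaker in the frame of plate between -0.06 and 0.06 m) or (linear speed of relay above 0.6 m/s and z of relay in the frame of plate below 0.05 m and x of relay in the frame of plate between -0.06 and 0.06 m) or (linear speed of supply above 0.6 m/s and z of supply in the frame of plate below 0.05 m and x of supply in the frame of plate between -0.06 and 0.06 m)).
It also fails if it takes over 112 s, if anything falls off the work surface, if the arm or the gripper's body presses on something with over 40 N, if the wrist force passes 120 N, or if a joint passes its speed limit or range.

## Working session

There is one attempt and no reset: what is moved stays moved. The work goes in short steps, Python scripts to look and compute and a shell command to move; the robot and the scene stay as the last step left them, time stands still between calls to the robot, and variables do not carry over. Pictures are saved under pics/ and viewed, at most 14 in all, crops included, and the job is handed in when it is done.

```bash
mkdir -p pics; cat > h.py <<'E'
from station import env
import numpy as np, cv2
from scipy.spatial.transform import Rotation as Rn
def world(p,cam): return (np.array(p)-cam["t"])@cam["R"]
def cloud(cam):
    z=cam["z_map"]; v,u=np.indices(z.shape)
    P=np.stack([(u-cam["cx"])/cam["fx"]*z,(v-cam["cy"])/cam["fy"]*z,z],-1)
    W=(P-cam["t"])@cam["R"]; W[z<=0]=np.nan; return W
E
python3 - <<'E'
from h import *
o=env.get_obs(); print({k:np.round(v,3) for k,v in o.items()})
for n in ["top","side"]:
    c=env.read_camera(n); cv2.imwrite(f"pics/{n}0.png",c["pixels"]); np.savez(f"{n}0.npz",**c)
    print(n,"cam at",np.round(-c["R"].T@c["t"]))
    for th in "contactor breaker relay supply tray_contactor kit_board plate screwdriver mug parts_bin".split():
        print(th,[(round(d["p"],2),np.round(world(d["centre"],c)).tolist()) for d in env.spot_point(th,c)[:5]])
E
```

```text
{'t': np.float64(0.0), 'qpos': array([-1.393,  0.6  , -0.003,  1.6  ,  0.002,  0.943, -0.08 ]), 'joint_vel': array([-0.   , -0.   , -0.   ,  0.   ,  0.   ,  0.001, -0.   ]), 'effort': array([-0.0000e+00, -7.7645e+01,  1.5650e+00, -2.5802e+01,  1.2000e-02,
        9.0000e-03, -0.0000e+00]), 'ee_pos': array([182.661, 701.08 , 198.116]), 'orientation': array([-3.990e-01, -3.116e+00,  2.000e-03]), 'ft_force': array([-0.338, -0.156, -0.254]), 'moment': array([-0.033,  0.027,  0.014]), 'grip_force': np.float64(0.0), 'grip_width': np.float64(0.997)}
top cam at [ 327.  -37. 1693.]
contactor [(0.66, [652.0, -110.0, 8.0]), (0.6, [651.0, 76.0, 15.0])]
breaker [(0.56, [643.0, -102.0, 11.0]), (0.39, [648.0, -61.0, -3.0])]
relay [(0.88, [714.0, -349.0, -1.0]), (0.78, [652.0, -190.0, 13.0])]
supply [(0.75, [648.0, -19.0, 14.0])]
tray_contactor [(0.85, [650.0, 80.0, 9.0])]
kit_board [(0.92, [649.0, -62.0, -5.0])]
plate [(0.74, [470.0, 64.0, -2.0])]
screwdriver [(0.54, [533.0, -348.0, 0.0])]
mug [(0.67, [540.0, 373.0, -2.0])]
parts_bin [(0.62, [545.0, -465.0, -1.0]), (0.56, [649.0, -63.0, -3.0])]
side cam at [ 361. -832.  905.]
contactor [(0.66, [655.0, 82.0, 13.0])]
breaker [(0.93, [643.0, -106.0, 14.0])]
relay [(0.81, [715.0, -348.0, -2.0]), (0.43, [536.0, 379.0, 1.0])]
supply [(0.56, [650.0, -18.0, 10.0])]
tray_contactor [(0.45, [648.0, 77.0, 10.0]), (0.44, [471.0, 67.0, -4.0])]
kit_board []
plate [(0.96, [471.0, 66.0, -1.0])]
screwdriver [(0.7, [528.0, -349.0, 0.0])]
mug [(0.79, [538.0, 377.0, -0.0])]
parts_bin [(0.7, [544.0, -465.0, -3.0])]
```

View pics/top0.png

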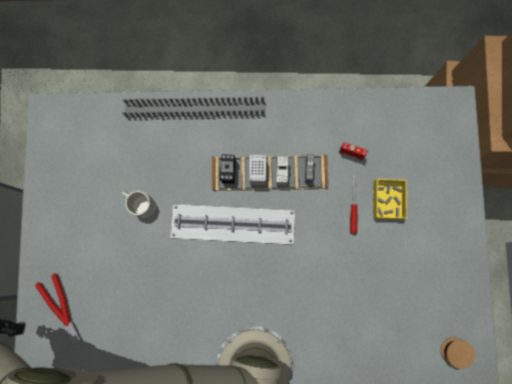

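View pics/side0.png

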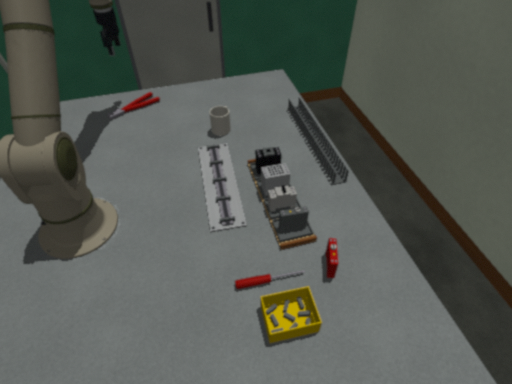

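The top view, left to right, shows the contactor (228,168), supply (258,168), breaker (283,168) and relay (310,170). The red look-alike is at (353,151) and the plate around (233,224), nearer the robot and slightly turned. The side view agrees. Next I move to look with the wrist camera.

```bash
echo '{"steps": [[0, 0, -0.085, 0, 0, -30, 1], [0, 0, -0.085, 0, 0, -30, 1], [0, 0, -0.085, 0, 0, -30, 1], [0, 0, 0, -19, -35, -5, 1], [0, 0, 0, -19, -35, -5, 1], [0, 0, 0, -19, -35, -5, 1], [0, 0, 0, -19, -35, -5, 1], [0, 0, 0, -19, -35, -5, 1]]}' | python3 -m inch | tail -3
echo '{"steps": [[0, 0, 0, -19, -35, -5, 1], [0, 0, 0, -19, -35, -5, 1], [0, 0, 0, -19, -35, -5, 1], [0, 0, 0, -19, -35, -5, 1], [0, 0, 0, -19, -35, -5, 1], [0, 0, 0, -19, -35, -5, 1], [0, 0, 0, -19, -35, -5, 1], [0, 0, 0, -19, -35, -5, 1]]}' | python3 -m inch | tail -3
echo '{"steps": [[0, 0, 0, -19, -35, -5, 1], [0, 0, 0, -19, -35, -5, 1], [0, 0, 0, -19, -35, -5, 1], [0, 0, 0, -19, -35, -5, 1], [0, 0, 0, -19, -35, -5, 1], [0, 0, 0, -19, -35, -5, 1], [0, 0, 0, -19, -35, -5, 1], [0, 0, 0, 0, 0, 0, 1]]}' | python3 -m inch | tail -3
python3 - <<'E'
from h import *
o=env.get_obs(); print(o["ee_pos"],o["orientation"])
c=env.read_camera("wrist"); print(np.round(c["tool_from_camera"],3),c["fx"]); cv2.imwrite("pics/w0.png",c["pixels"])
E
```

```text
ft_force: [-0.1, -0.2, -0.0]
grip_width: 0.999
grip_force: 0.0
ft_force: [0.9, 0.9, -0.6]
grip_width: 0.998
grip_force: 0.0
ft_force: [-0.5, 0.6, 0.9]
grip_width: 1.0
grip_force: 0.0
[565.5541913   -6.64229636 390.11865907] [ 0.01394227  3.13838881 -0.00555416]
[[-0.00000e+00 -9.62000e-01 -2.73000e-01  6.96100e+01]
 [ 1.00000e+00 -1.00000e-03  1.00000e-03  9.40000e-02]
 [-1.00000e-03 -2.73000e-01  9.62000e-01 -1.75797e+02]
 [ 0.00000e+00  0.00000e+00  0.00000e+00  1.00000e+00]] 275.9859895393948
```

View pics/w0.png

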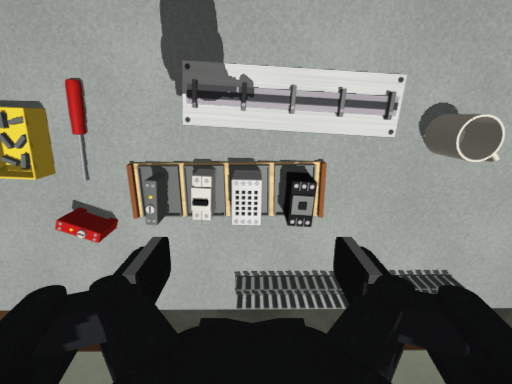

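```bash
cat >> h.py <<'E'
def wrist():
    o=env.get_obs(); c=env.read_camera("wrist")
    T=np.eye(4); T[:3,:3]=Rn.from_rotvec(o["orientation"]).as_matrix(); T[:3,3]=o["ee_pos"]
    M=np.linalg.inv(T@c["tool_from_camera"]); c["R"]=M[:3,:3]; c["t"]=M[:3,3]; return c
def rect(P):
    """min-area rectangle of xy points: centre, size (along x, along y), yaw of its x axis"""
    (c,s,a)=cv2.minAreaRect(P[:,:2].astype(np.float32)); a=np.radians(a); 
    while a>np.pi/4: a-=np.pi/2; s=s[::-1]
    while a<-np.pi/4: a+=np.pi/2; s=s[::-1]
    return np.round(c,1),np.round(s,1),round(float(a),3)
E
python3 - <<'E'
from h import *
c=wrist(); W=cloud(c)
np.savez("w1.npz",pixels=c["pixels"],W=W)
for th in "contactor breaker relay supply plate kit_board tray_contactor".split():
    for d in env.masks_of(th,c)[:5]:
        P=W[d["pixels"]]; P=P[~np.isnan(P[:,0])]; zt=np.percentile(P[:,2],95)
        T=P[abs(P[:,2]-np.percentile(P[:,2],85))<6]
        print(th,round(d["p"],2),len(P),"z5,50,95",np.round(np.percentile(P[:,2],[5,50,95])),"all",rect(P),"top",rect(T))
E
```

```text
contactor 0.63 1521 z5,50,95 [ 35.  94. 101.] all (array([655. ,  89.1]), array([85.8, 62.5]), -0.072) top (array([654.1,  80.4]), array([84.4, 43.6]), -0.066)
contactor 0.4 1042 z5,50,95 [10. 22. 27.] all (array([ 530.8, -353.3]), array([201.5,  37.9]), -0.065) top (array([ 512.1, -343.9]), array([158.4,  23.1]), -0.024)
breaker 0.85 1166 z5,50,95 [34. 80. 96.] all (array([ 662.7, -103. ]), array([119.4,  36.8]), -0.082) top (array([ 643.7, -101.6]), array([75.7, 35.3]), -0.075)
relay 0.83 1043 z5,50,95 [32. 86. 92.] all (array([ 652.3, -193.2]), array([86.7, 22.5]), -0.08) top (array([ 652.4, -193.5]), array([86.5, 22.2]), -0.072)
relay 0.81 1340 z5,50,95 [12. 59. 77.] all (array([ 732.5, -354.4]), array([66.5, 86.5]), -0.365) top (array([ 712.9, -346.8]), array([23.2, 85.9]), -0.346)
supply 0.72 1675 z5,50,95 [ 40.  98. 100.] all (array([670.2, -19.5]), array([127.2,  61.5]), -0.026) top (array([649.6, -19. ]), array([85.9, 53.8]), -0.031)
plate 0.68 13905 z5,50,95 [ 8. 10. 20.] all (array([472.7,  67.5]), array([120.2, 423.9]), -0.074) top (array([472.9,  69. ]), array([114.6, 416. ]), -0.067)
kit_board 0.73 1994 z5,50,95 [ 9. 12. 24.] all (array([652.2, -61.8]), array([122.8, 416.4]), 0.005) top (array([649.4, -60.2]), array([114.8, 399.4]), -0.0)
tray_contactor 0.72 789 z5,50,95 [13. 14. 24.] all (array([650.1,  76.8]), array([108.5,  80.9]), 0.001) top (array([650.2,  76.7]), array([109.2,  79.9]), -0.011)
```

The wrist view, where right is +y, shows the relay (151,200), breaker (202,197), supply (246,200) and contactor (301,202) on the kit board. The red look-alike is at (86,224) and the plate spans about (183..405, 60..135). I'll refine the plate, bays and breaker.

```bash
python3 - <<'E'
from h import *
d=np.load("w1.npz"); W=d["W"]; x,y,z=W[...,0],W[...,1],W[...,2]
def sel(x0,x1,y0,y1,z0,z1): return W[(x>x0)&(x<x1)&(y>y0)&(y<y1)&(z>z0)&(z<z1)]
print("breaker",rect(sel(585,705,-135,-70,72,98)),rect(sel(585,705,-135,-70,74,82)))
P=sel(390,560,-170,310,5.5,30); print("plate",rect(P))
a=-0.07
for it in range(3):
    b=sel(400,545,-160,300,21.5,30); c=P[:,:2]; 
    br=rect(b); print("brackets",br); break
# cluster brackets along plate y
u=b[:,1]*np.cos(a)-(b[:,0])*np.sin(a)
n,l,s,cen=cv2.connectedComponentsWithStats(((x>400)&(x<545)&(y>-160)&(y<300)&(z>20)&(z<32)).astype(np.uint8))
for i in range(1,n):
    if s[i,4]>15: p=W[l==i]; print(i,s[i,4],np.round(p.mean(0),1),rect(p))
E
```

```text
breaker (array([ 646.2, -101.9]), array([85.9, 35.6]), -0.062) (array([ 646.2, -101.7]), array([85.9, 35.2]), -0.061)
plate (array([472.6,  68.9]), array([116.2, 420.8]), -0.068)
brackets (array([472.8,  69.1]), array([ 49.9, 375.3]), -0.067)
1 140 [ 460.2 -114.    26.4] (array([ 460.2, -114.3]), array([47.9,  7.8]), -0.071)
2 127 [465.9 -22.7  26.8] (array([466.3, -22.8]), array([47.7,  7.9]), -0.069)
3 131 [472.1  68.5  26.6] (array([472.9,  68.7]), array([49.5,  8.1]), -0.068)
4 144 [478.3 159.8  26.3] (array([478.9, 160.3]), array([50. ,  8.4]), -0.077)
5 157 [485.1 251.   26.3] (array([485.8, 252.1]), array([48.5,  8.7]), -0.077)
```

```bash
cat >> h.py <<'E'
def plan(yaw,*pts):
    """turn needed, then shifts between successive points, in the turned tool's axes (mm)"""
    o=env.get_obs(); R0=Rn.from_rotvec(o["orientation"])
    R1=Rn.from_euler("z",yaw)*Rn.from_rotvec([0,np.pi,0])
    print("t",round(float(o["t"]),1),"turn",np.round((R0.inv()*R1).as_rotvec(),3),"grip",round(float(o["grip_width"]),3),round(float(o["grip_force"]),1))
    p=o["ee_pos"]
    for q in pts: print(" ->",q,np.round(R1.inv().apply(np.array(q)-p),1)); p=np.array(q)
E
python3 -c "
from h import *
plan(-.067,[654,80.4,125],[654,80.4,42])"
```

```text
t 3.5 turn [0.    0.    0.069] grip 0.998 0.0
 -> [654, 80.4, 125] [-86.   83.6 264.1]
 -> [654, 80.4, 42] [ 0.  0. 83.]
```

```bash
echo '{"steps": [[0, 0, 0.069, 0, 0, 0, 1], [0, 0, 0, -11, 10.5, 33, 1], [0, 0, 0, -11, 10.5, 33, 1], [0, 0, 0, -11, 10.5, 33, 1], [0, 0, 0, -11, 10.5, 33, 1], [0, 0, 0, -11, 10.5, 33, 1], [0, 0, 0, -11, 10.5, 33, 1], [0, 0, 0, -11, 10.5, 33, 1]]}' | python3 -m inch
echo '{"steps": [[0, 0, 0, -9, 10, 33, 0.9], [0, 0, 0, 0, 0, 0, 0.9], [0, 0, 0, 0, 0, 0, 0.9]]}' | python3 -m inch >/dev/null
python3 -c "
from h import *
plan(-.067,[654,80.4,42])"
```

```text
t: 4.22
ee_pos: [645.1, 71.0, 156.5]
orientation: [0.106, 3.139, 0.0]
ft_force: [0.3, 0.3, -0.3]
grip_width: 1.0
grip_force: 0.0
t 4.5 turn [-0.001 -0.004  0.   ] grip 0.896 0.0
 -> [654, 80.4, 42] [-0.7  0.5 81.3]
```

```bash
echo '{"steps": [[0, 0, 0, -0.7, 0.5, 27, 0.9], [0, 0, 0, 0, 0, 27, 0.9], [0, 0, 0, 0, 0, 17, 0.9], [0, 0, 0, 0, 0, 10, 0.9], [0, 0, 0, 0, 0, 0, 0.9], [0, 0, 0, 0, 0, 0, 0.3], [0, 0, 0, 0, 0, 0, 0.3], [0, 0, 0, 0, 0, 0, 0.3]]}' | python3 -m inch 45
echo '{"steps": [[0, 0, 0, 0, 0, 0, 0.3], [0, 0, 0, 0, 0, 0, 0.3], [0, 0, 0, 0, 0, 0, 0.3], [0, 0, 0, 0, 0, -10, 0.3], [0, 0, 0, 0, 0, -10, 0.3]]}' | python3 -m inch 45
```

```text
t: 5.13
ee_pos: [656.4, 79.7, 46.1]
orientation: [0.108, 3.137, 0.001]
ft_force: [-2.5, -0.7, 7.8]
grip_width: 0.513
grip_force: 44.8
t: 5.55
ee_pos: [654.8, 79.5, 64.9]
orientation: [-0.108, -3.139, 0.0]
ft_force: [-0.6, 0.0, -3.2]
grip_width: 0.513
grip_force: 47.6
```

```bash
echo '{"steps": [[0, 0, 0, 0, 0, -25, 0.3], [0, 0, 0, 0, 0, -35, 0.3], [0, 0, 0, 0, 0, -33, 0.3], [0, 0, 0, 0, 0, 0, 0.3], [0, 0, 0, 0, 0, 0, 0.3]]}' | python3 -m inch
python3 -c "
from h import *
plan(-.069,[463.3,-68.7,160],[463.3,-68.7,46])"
```

```text
t: 5.97
ee_pos: [656.4, 79.6, 160.0]
orientation: [0.108, 3.135, 0.002]
ft_force: [0.3, -0.1, -4.0]
grip_width: 0.51
grip_force: 47.7
t 6.0 turn [0.001 0.005 0.   ] grip 0.51 47.7
 -> [463.3, -68.7, 160] [ 182.4 -161.3    0. ]
 -> [463.3, -68.7, 46] [  0.   0. 114.]
```

```bash
echo '{"steps": [[0, 0, 0, 15, -14, 0, 0.3], [0, 0, 0, 26, -23, 0, 0.3], [0, 0, 0, 28, -25, 0, 0.3], [0, 0, 0, 28, -25, 0, 0.3], [0, 0, 0, 28, -25, 0, 0.3], [0, 0, 0, 26, -23, 0, 0.3], [0, 0, 0, 18, -16, 0, 0.3], [0, 0, 0, 11, -10, 0, 0.3]]}' | python3 -m inch
echo '{"steps": [[0, 0, 0, 0, 0, 20, 0.3], [0, 0, 0, 0, 0, 25, 0.3], [0, 0, 0, 0, 0, 20, 0.3], [0, 0, 0, 0, 0, 0, 0.3], [0, 0, 0, 0, 0, 0, 0.3]]}' | python3 -m inch
python3 -c "
from h import *
plan(-.069,[465.3,-68.7,46],[465.3,-68.7,41])"
```

```text
t: 6.63
ee_pos: [460.6, -70.4, 156.3]
orientation: [-0.111, -3.136, 0.0]
ft_force: [-0.2, -0.5, -3.2]
grip_width: 0.511
grip_force: 47.6
t: 7.05
ee_pos: [463.9, -68.5, 91.2]
orientation: [-0.107, -3.137, -0.0]
ft_force: [-0.4, 0.7, -4.1]
grip_width: 0.511
grip_force: 47.8
t 7.0 turn [-0.    -0.003  0.   ] grip 0.511 47.8
 -> [465.3, -68.7, 46] [-1.4 -0.1 45.2]
 -> [465.3, -68.7, 41] [0. 0. 5.]
```

```bash
echo '{"steps": [[0, 0, 0, -1, 0, 15, 0.3], [0, 0, 0, 0, 0, 15, 0.3], [0, 0, 0, 0, 0, 9, 0.3], [0, 0, 0, 0, 0, 3, 0.3], [0, 0, 0, 0, 0, 0, 0.3]]}' | python3 -m inch
echo '{"steps": [[0, 0, 0, 0, 0, 2, 0.3], [0, 0, 0, 0, 0, 1, 0.3], [0, 0, 0, 0, 0, 1, 0.3], [0, 0, 0, 0, 0, 0, 0.3]]}' | python3 -m inch
```

```text
t: 7.47
ee_pos: [465.6, -68.7, 50.0]
orientation: [-0.108, -3.139, -0.0]
ft_force: [-0.1, 0.1, -3.6]
grip_width: 0.513
grip_force: 47.7
t: 7.8
ee_pos: [465.7, -68.8, 46.3]
orientation: [0.108, 3.139, 0.0]
ft_force: [0.5, -0.4, -3.2]
grip_width: 0.515
grip_force: 47.8
```

```bash
echo '{"steps": [[0, 0, 0, 0, 0, 2, 0.3], [0, 0, 0, 0, 0, 1, 0.3], [0, 0, 0, 0, 0, 1, 0.3], [0, 0, 0, 0, 0, 0, 0.3]]}' | python3 -m inch
echo '{"steps": [[0, 0, 0, 0, 0, 1, 0.3], [0, 0, 0, 0, 0, 0, 0.3]]}' | python3 -m inch
```

```text
t: 8.13
ee_pos: [465.4, -68.8, 41.8]
orientation: [-0.108, -3.14, -0.0]
ft_force: [0.6, 0.4, -3.7]
grip_width: 0.518
grip_force: 47.8
t: 8.3
ee_pos: [465.4, -68.8, 41.1]
orientation: [-0.108, -3.14, -0.0]
ft_force: [-1.3, 0.6, 1.3]
grip_width: 0.514
grip_force: 48.3
```

```bash
echo '{"steps": [[0, 0, 0, 0, 0, 0.5, 0.3], [0, 0, 0, 0, 0, 0, 0.3], [0, 0, 0, 0, 0, 0, 0.6], [0, 0, 0, 0, 0, 0, 0.75], [0, 0, 0, 0, 0, 0, 0.75], [0, 0, 0, 0, 0, 0, 0.75]]}' | python3 -m inch
echo '{"steps": [[0, 0, 0, 0, 0, -15, 0.75], [0, 0, 0, 0, 0, -35, 0.75], [0, 0, 0, 0, 0, -40, 0.75], [0, 0, 0, 0, 0, -40, 0.9], [0, 0, 0, 0, 0, -40, 0.9], [0, 0, 0, 0, 0, -40, 0.9], [0, 0, 0, 0, 0, -40, 0.9], [0, 0, 0, 0, 0, 0, 0.9]]}' | python3 -m inch
python3 - <<'E'
from h import *
plan(-.031,[649.6,-19,127],[649.6,-19,42])
c=wrist(); W=cloud(c); cv2.imwrite("pics/w2.png",c["pixels"]); np.save("w2.npy",W)
x,y,z=W[...,0],W[...,1],W[...,2]
def sel(x0,x1,y0,y1,z0,z1): return W[(x>x0)&(x<x1)&(y>y0)&(y<y1)&(z>z0)&(z<z1)]
print("contactor",rect(sel(400,530,-110,-20,80,92)),"supply",rect(sel(590,710,-60,20,88,108)))
E
```

```text
t: 8.8
ee_pos: [465.7, -68.8, 40.5]
orientation: [0.108, 3.139, -0.0]
ft_force: [-0.4, -0.4, 0.1]
grip_width: 0.751
grip_force: 0.0
t: 9.47
ee_pos: [468.6, -69.4, 297.4]
orientation: [0.108, 3.129, 0.001]
ft_force: [1.0, 0.3, -0.8]
grip_width: 0.897
grip_force: 0.0
t 9.5 turn [ 0.001  0.011 -0.038] grip 0.897 0.0
 -> [649.6, -19, 127] [-179.4   56.   170.4]
 -> [649.6, -19, 42] [ 0.  0. 85.]
contactor (array([463.6, -67.7]), array([85.2, 44.7]), -0.062) supply (array([649.4, -19.4]), array([86.9, 53.8]), -0.034)
```

View pics/w2.png

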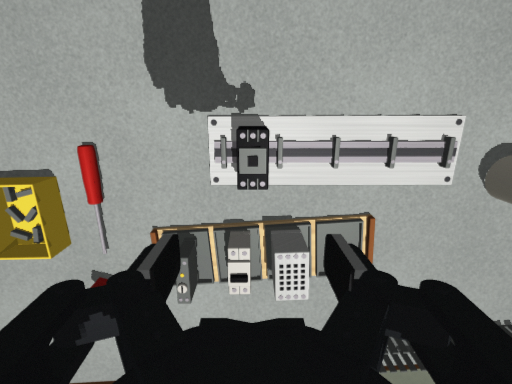

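The contactor sits in the rightmost bay at (253,157), about 1 mm from its target. Next is the supply.

```bash
echo '{"steps": [[0, 0, -0.038, 0, 0, 0, 1], [0, 0, 0, -30, 9, 12, 1], [0, 0, 0, -30, 9, 22, 1], [0, 0, 0, -30, 9, 30, 1], [0, 0, 0, -30, 9, 32, 1], [0, 0, 0, -30, 10, 34, 1], [0, 0, 0, -20, 7, 34, 1], [0, 0, 0, -10, 3, 6, 1]]}' | python3 -m inch
echo '{"steps": [[0, 0, 0, 0, 0, 0, 1], [0, 0, 0, 0, 0, 0, 1]]}' | python3 -m inch >/dev/null
python3 -c "
from h import *
plan(-.033,[649.5,-19.2,44])"
```

```text
t: 10.18
ee_pos: [639.4, -18.5, 120.2]
orientation: [-0.045, -3.133, 0.0]
ft_force: [-0.9, 0.5, 0.1]
grip_width: 1.002
grip_force: 0.0
t 10.3 turn [-0.001 -0.002  0.002] grip 1.004 0.0
 -> [649.5, -19.2, 44] [-9.6  1.9 83. ]
```

```bash
echo '{"steps": [[0, 0, 0, -9.6, 1.9, 8, 1], [0, 0, 0, 0, 0, 25, 1], [0, 0, 0, 0, 0, 25, 1], [0, 0, 0, 0, 0, 17, 1], [0, 0, 0, 0, 0, 8, 1], [0, 0, 0, 0, 0, 0, 1], [0, 0, 0, 0, 0, 0, 1]]}' | python3 -m inch
echo '{"steps": [[0, 0, 0, 0, 0, 0, 0.3], [0, 0, 0, 0, 0, 0, 0.3], [0, 0, 0, 0, 0, 0, 0.3], [0, 0, 0, 0, 0, 0, 0.3], [0, 0, 0, 0, 0, 0, 0.3], [0, 0, 0, 0, 0, 0, 0.3]]}' | python3 -m inch 50
echo '{"steps": [[0, 0, 0, 0, 0, -15, 0.3], [0, 0, 0, 0, 0, -30, 0.3], [0, 0, 0, 0, 0, -35, 0.3], [0, 0, 0, 0, 0, -32, 0.3], [0, 0, 0, 0, 0, 0, 0.3], [0, 0, 0, 0, 0, 0, 0.3]]}' | python3 -m inch
python3 -c "
from h import *
plan(-.069,[469.6,23.1,160],[469.6,23.1,46])"
```

```text
t: 10.93
ee_pos: [650.9, -19.0, 45.7]
orientation: [0.049, 3.14, -0.0]
ft_force: [-0.2, 0.5, 1.1]
grip_width: 0.999
grip_force: 0.0
t: 11.43
ee_pos: [651.2, -18.8, 45.9]
orientation: [0.048, 3.139, -0.0]
ft_force: [-1.8, -1.0, 7.4]
grip_width: 0.62
grip_force: 51.6
t: 11.93
ee_pos: [651.2, -18.5, 158.4]
orientation: [0.048, 3.138, 0.001]
ft_force: [0.1, -0.3, -5.6]
grip_width: 0.622
grip_force: 55.7
t 11.9 turn [0.001 0.004 0.038] grip 0.622 55.7
 -> [469.6, 23.1, 160] [184.1  29.   -1.6]
 -> [469.6, 23.1, 46] [  0.   0. 114.]
```

```bash
echo '{"steps": [[0, 0, 0.038, 12, 2, 0, 0.3], [0, 0, 0, 27, 4, 0, 0.3], [0, 0, 0, 32, 5, 0, 0.3], [0, 0, 0, 34, 5.5, 0, 0.3], [0, 0, 0, 32, 5.5, 0, 0.3], [0, 0, 0, 26, 4, 0, 0.3], [0, 0, 0, 14, 2, 0, 0.3], [0, 0, 0, 5, 1, 0, 0.3]]}' | python3 -m inch
echo '{"steps": [[0, 0, 0, 0, 0, 15, 0.3], [0, 0, 0, 0, 0, 25, 0.3], [0, 0, 0, 0, 0, 20, 0.3], [0, 0, 0, 0, 0, 10, 0.3], [0, 0, 0, 0, 0, 0, 0.3], [0, 0, 0, 0, 0, 0, 0.3]]}' | python3 -m inch
python3 -c "
from h import *
plan(-.069,[471.2,23.1,46])"
```

```text
t: 12.6
ee_pos: [466.4, 22.8, 155.2]
orientation: [-0.106, -3.135, 0.001]
ft_force: [-0.6, 0.1, -4.4]
grip_width: 0.618
grip_force: 55.6
t: 13.1
ee_pos: [470.5, 22.1, 85.5]
orientation: [-0.109, -3.138, 0.001]
ft_force: [-0.6, 0.6, -3.8]
grip_width: 0.616
grip_force: 55.4
t 13.1 turn [-0.001 -0.002 -0.   ] grip 0.616 55.4
 -> [471.2, 23.1, 46] [-0.7  1.1 39.5]
```

```bash
echo '{"steps": [[0, 0, 0, -0.7, 1, 15, 0.3], [0, 0, 0, 0, 0, 15, 0.3], [0, 0, 0, 0, 0, 7, 0.3], [0, 0, 0, 0, 0, 2, 0.3], [0, 0, 0, 0, 0, 1, 0.3], [0, 0, 0, 0, 0, 1, 0.3], [0, 0, 0, 0, 0, 0, 0.3], [0, 0, 0, 0, 0, 0, 0.3]]}' | python3 -m inch
```

```text
t: 13.77
ee_pos: [471.9, 23.4, 45.9]
orientation: [0.108, 3.139, 0.0]
ft_force: [0.3, 1.3, -5.2]
grip_width: 0.616
grip_force: 55.4
```

```bash
echo '{"steps": [[0, 0, 0, 0, 0, 1, 0.3], [0, 0, 0, 0, 0, 1, 0.3], [0, 0, 0, 0, 0, 1, 0.3], [0, 0, 0, 0, 0, 0, 0.3], [0, 0, 0, 0, 0, 0, 0.3]]}' | python3 -m inch
```

```text
t: 14.18
ee_pos: [471.5, 23.4, 42.3]
orientation: [-0.108, -3.14, 0.0]
ft_force: [0.4, 0.7, -5.6]
grip_width: 0.617
grip_force: 55.5
```

```bash
echo '{"steps": [[0, 0, 0, 0, 0, 1, 0.3], [0, 0, 0, 0, 0, 0.5, 0.3], [0, 0, 0, 0, 0, 0, 0.3]]}' | python3 -m inch; echo '{"steps": [[0, 0, 0, 0, 0, 0.5, 0.3], [0, 0, 0, 0, 0, 0, 0.3]]}' | python3 -m inch
```

```text
t: 14.43
ee_pos: [471.5, 23.3, 40.9]
orientation: [0.108, 3.14, 0.0]
ft_force: [0.1, -0.3, -2.0]
grip_width: 0.616
grip_force: 55.8
t: 14.6
ee_pos: [471.5, 23.3, 40.9]
orientation: [0.108, 3.139, 0.0]
ft_force: [-1.4, -0.0, 7.2]
grip_width: 0.618
grip_force: 56.9
```

```bash
echo '{"steps": [[0, 0, 0, 0, 0, 0, 0.7], [0, 0, 0, 0, 0, 0, 0.8], [0, 0, 0, 0, 0, 0, 0.8], [0, 0, 0, 0, 0, 0, 0.8]]}' | python3 -m inch
echo '{"steps": [[0, 0, 0, 0, 0, -15, 0.8], [0, 0, 0, 0, 0, -35, 0.8], [0, 0, 0, 0, 0, -40, 0.8], [0, 0, 0, 0, 0, -40, 0.8], [0, 0, 0, 0, 0, -40, 0.8], [0, 0, 0, 0, 0, -40, 0.8], [0, 0, 0, 0, 0, -40, 0.8], [0, 0, 0, 0, 0, 0, 0.8]]}' | python3 -m inch >/dev/null
python3 - <<'E'
from h import *
plan(-.062,[646.2,-101.8,127])
c=wrist(); W=cloud(c); cv2.imwrite("pics/w3.png",c["pixels"])
x,y,z=W[...,0],W[...,1],W[...,2]
def sel(x0,x1,y0,y1,z0,z1): return W[(x>x0)&(x<x1)&(y>y0)&(y<y1)&(z>z0)&(z<z1)]
print("contactor",rect(sel(400,530,-110,-30,80,92)),"supply",rect(sel(400,530,-20,75,86,98)),"breaker",rect(sel(585,705,-140,-60,74,98)))
E
```

```text
t: 14.93
ee_pos: [471.7, 23.4, 40.4]
orientation: [0.108, 3.139, 0.0]
ft_force: [-0.6, 0.5, 0.6]
grip_width: 0.807
grip_force: 0.0
t 15.6 turn [ 0.003  0.01  -0.007] grip 0.801 0.0
 -> [646.2, -101.8, 127] [-179.  -114.2  170.3]
contactor (array([463.4, -67.5]), array([85. , 45.3]), -0.071) supply (array([469.7,  23.1]), array([85.5, 53.8]), -0.072) breaker (array([649.3, -86.6]), array([87.6, 25.1]), -0.338)
```

```bash
echo '{"steps": [[0, 0, -0.007, -15, -10, 0, 0.85], [0, 0, 0, -28, -18, 10, 0.85], [0, 0, 0, -28, -18, 20, 0.85], [0, 0, 0, -28, -18, 24, 0.85], [0, 0, 0, -28, -18, 24, 0.85], [0, 0, 0, -25, -16, 26, 0.85], [0, 0, 0, -17, -10, 30, 0.85], [0, 0, 0, -8, -6, 28, 0.85]]}' | python3 -m inch >/dev/null
echo '{"steps": [[0, 0, 0, 0, 0, 4, 0.85], [0, 0, 0, 0, 0, 0, 0.85], [0, 0, 0, 0, 0, 0, 0.85]]}' | python3 -m inch
python3 - <<'E'
from h import *
plan(-.062,[646.2,-101.8,42])
E
```

```text
t: 16.57
ee_pos: [640.2, -101.0, 124.4]
orientation: [-0.097, -3.139, -0.0]
ft_force: [0.6, 0.9, 0.8]
grip_width: 0.852
grip_force: 0.0
t 16.6 turn [ 0.    -0.001  0.   ] grip 0.852 0.0
 -> [646.2, -101.8, 42] [-6.  -0.4 82.4]
```

```bash
echo '{"steps": [[0, 0, 0, -6, -0.4, 8, 0.85], [0, 0, 0, 0, 0, 25, 0.85], [0, 0, 0, 0, 0, 25, 0.85], [0, 0, 0, 0, 0, 18, 0.85], [0, 0, 0, 0, 0, 10, 0.85], [0, 0, 0, 0, 0, 2, 0.85], [0, 0, 0, 0, 0, 0, 0.85], [0, 0, 0, 0, 0, 0, 0.85]]}' | python3 -m inch
echo '{"steps": [[0, 0, 0, 0, 0, 0, 0.2], [0, 0, 0, 0, 0, 0, 0.2], [0, 0, 0, 0, 0, 0, 0.2], [0, 0, 0, 0, 0, 0, 0.2], [0, 0, 0, 0, 0, 0, 0.2], [0, 0, 0, 0, 0, 0, 0.2]]}' | python3 -m inch 45
echo '{"steps": [[0, 0, 0, 0, 0, -15, 0.2], [0, 0, 0, 0, 0, -30, 0.2], [0, 0, 0, 0, 0, -35, 0.2], [0, 0, 0, 0, 0, -35, 0.2], [0, 0, 0, 0, 0, 0, 0.2], [0, 0, 0, 0, 0, 0, 0.2]]}' | python3 -m inch
python3 -c "
from h import *
plan(-.069,[476,114.9,155],[476,114.9,40])"
```

```text
t: 17.23
ee_pos: [647.9, -102.2, 37.8]
orientation: [0.097, 3.138, -0.0]
ft_force: [0.4, 0.4, 0.0]
grip_width: 0.847
grip_force: 0.0
t: 17.73
ee_pos: [647.6, -102.4, 37.4]
orientation: [0.097, 3.139, 0.0]
ft_force: [-1.4, -0.4, 5.6]
grip_width: 0.407
grip_force: 44.9
t: 18.23
ee_pos: [648.1, -102.4, 153.7]
orientation: [0.097, 3.136, -0.0]
ft_force: [-0.2, -0.3, -2.9]
grip_width: 0.41
grip_force: 46.0
t 18.2 turn [0.    0.004 0.007] grip 0.41 46.0
 -> [476, 114.9, 155] [186.7 204.9  -1.3]
 -> [476, 114.9, 40] [  0.   0. 115.]
```

```bash
echo '{"steps": [[0, 0, 0.007, 10, 12, 0, 0.2], [0, 0, 0, 22, 25, 0, 0.2], [0, 0, 0, 26, 29, 0, 0.2], [0, 0, 0, 27, 30, 0, 0.2], [0, 0, 0, 27, 30, 0, 0.2], [0, 0, 0, 27, 29, 0, 0.2], [0, 0, 0, 23, 25, 0, 0.2], [0, 0, 0, 15, 16, 0, 0.2]]}' | python3 -m inch >/dev/null
echo '{"steps": [[0, 0, 0, 8, 9, 5, 0.2], [0, 0, 0, 0, 0, 20, 0.2], [0, 0, 0, 0, 0, 25, 0.2], [0, 0, 0, 0, 0, 20, 0.2], [0, 0, 0, 0, 0, 10, 0.2], [0, 0, 0, 0, 0, 0, 0.2], [0, 0, 0, 0, 0, 0, 0.2]]}' | python3 -m inch
python3 -c "
from h import *
plan(-.069,[477.5,114.9,37.4])"
```

```text
t: 19.48
ee_pos: [476.3, 114.2, 70.8]
orientation: [-0.11, -3.138, 0.002]
ft_force: [0.1, -0.4, -2.1]
grip_width: 0.41
grip_force: 45.8
t 19.5 turn [-0.001 -0.002 -0.001] grip 0.41 45.8
 -> [477.5, 114.9, 37.4] [-1.2  0.8 33.4]
```

Expected touch is at TCP z ≈ 32.4.

```bash
echo '{"steps": [[0, 0, 0, -1.2, 0.8, 15, 0.2], [0, 0, 0, 0, 0, 13, 0.2], [0, 0, 0, 0, 0, 6, 0.2], [0, 0, 0, 0, 0, 1, 0.2], [0, 0, 0, 0, 0, 0, 0.2], [0, 0, 0, 0, 0, 0, 0.2], [0, 0, 0, 0, 0, 0, 0.2]]}' | python3 -m inch
```

```text
t: 20.07
ee_pos: [478.1, 115.8, 37.2]
orientation: [0.108, 3.139, 0.001]
ft_force: [-0.8, 1.0, -2.0]
grip_width: 0.407
grip_force: 45.9
```

```bash
echo '{"steps": [[0, 0, 0, 0, 0, 1, 0.2], [0, 0, 0, 0, 0, 1, 0.2], [0, 0, 0, 0, 0, 0, 0.2], [0, 0, 0, 0, 0, 0, 0.2]]}' | python3 -m inch
```

```text
t: 20.4
ee_pos: [477.7, 115.7, 34.4]
orientation: [-0.108, -3.14, 0.0]
ft_force: [0.3, 0.3, -1.9]
grip_width: 0.407
grip_force: 45.9
```

```bash
echo '{"steps": [[0, 0, 0, 0, 0, 1, 0.2], [0, 0, 0, 0, 0, 0.5, 0.2], [0, 0, 0, 0, 0, 0, 0.2], [0, 0, 0, 0, 0, 0, 0.2]]}' | python3 -m inch; echo '{"steps": [[0, 0, 0, 0, 0, 0.5, 0.2], [0, 0, 0, 0, 0, 0, 0.2]]}' | python3 -m inch
```

```text
t: 20.73
ee_pos: [477.7, 115.6, 32.8]
orientation: [-0.108, -3.14, 0.0]
ft_force: [0.3, 0.2, -1.9]
grip_width: 0.408
grip_force: 45.9
t: 20.9
ee_pos: [477.7, 115.7, 32.4]
orientation: [0.108, 3.14, 0.0]
ft_force: [0.2, 0.1, -1.1]
grip_width: 0.411
grip_force: 46.1
```

```bash
echo '{"steps": [[0, 0, 0, 0, 0, 0.5, 0.2], [0, 0, 0, 0, 0, 0, 0.2], [0, 0, 0, 0, 0, 0, 0.5], [0, 0, 0, 0, 0, 0, 0.6], [0, 0, 0, 0, 0, 0, 0.6], [0, 0, 0, 0, 0, 0, 0.6]]}' | python3 -m inch
echo '{"steps": [[0, 0, 0, 0, 0, -15, 0.6], [0, 0, 0, 0, 0, -35, 0.6], [0, 0, 0, 0, 0, -40, 0.6], [0, 0, 0, 0, 0, -40, 0.6], [0, 0, 0, 0, 0, -40, 0.6], [0, 0, 0, 0, 0, -40, 0.6], [0, 0, 0, 0, 0, -40, 0.6], [0, 0, 0, 0, 0, 0, 0.6]]}' | python3 -m inch >/dev/null
python3 - <<'E'
from h import *
plan(-.072,[652.4,-193.5,127])
c=wrist(); W=cloud(c); cv2.imwrite("pics/w4.png",c["pixels"])
x,y,z=W[...,0],W[...,1],W[...,2]
def sel(x0,x1,y0,y1,z0,z1): return W[(x>x0)&(x<x1)&(y>y0)&(y<y1)&(z>z0)&(z<z1)]
print("supply",rect(sel(400,530,-20,75,86,98)),"breaker",rect(sel(400,530,90,145,68,95)))
E
```

```text
t: 21.4
ee_pos: [477.8, 115.7, 31.8]
orientation: [0.108, 3.14, -0.0]
ft_force: [-0.1, 0.0, -0.3]
grip_width: 0.599
grip_force: 0.0
t 22.1 turn [0.005 0.009 0.003] grip 0.599 0.0
 -> [652.4, -193.5, 127] [-193.4 -296.4  161.7]
supply (array([469.7,  23.3]), array([85.4, 54.5]), -0.069) breaker (array([476.8, 115.7]), array([86.5, 36. ]), -0.067)
```

```bash
echo '{"steps": [[0, 0, 0.003, -10, -15, 0, 0.6], [0, 0, 0, -20, -31, 5, 0.6], [0, 0, 0, -21, -33, 8, 0.6], [0, 0, 0, -21, -33, 10, 0.6], [0, 0, 0, -21, -33, 12, 0.6], [0, 0, 0, -21, -33, 14, 0.6], [0, 0, 0, -21, -33, 14, 0.6], [0, 0, 0, -21, -32, 16, 0.6]]}' | python3 -m inch >/dev/null
echo '{"steps": [[0, 0, 0, -19, -28, 20, 0.6], [0, 0, 0, -12, -17, 25, 0.6], [0, 0, 0, -6, -8, 28, 0.6], [0, 0, 0, 0, 0, 5, 0.6], [0, 0, 0, 0, 0, 0, 0.6], [0, 0, 0, 0, 0, 0, 0.6]]}' | python3 -m inch
python3 - <<'E'
from h import *
plan(-.072,[652.4,-193.5,40])
E
```

```text
t: 23.28
ee_pos: [648.3, -192.6, 124.4]
orientation: [-0.112, -3.138, -0.001]
ft_force: [0.6, 0.5, 0.6]
grip_width: 0.597
grip_force: 0.0
t 23.3 turn [ 0.001 -0.002  0.001] grip 0.597 0.0
 -> [652.4, -193.5, 40] [-4.1 -0.6 84.4]
```

```bash
echo '{"steps": [[0, 0, 0, -4.1, -0.6, 8, 0.6], [0, 0, 0, 0, 0, 25, 0.6], [0, 0, 0, 0, 0, 25, 0.6], [0, 0, 0, 0, 0, 18, 0.6], [0, 0, 0, 0, 0, 9, 0.6], [0, 0, 0, 0, 0, 1, 0.6], [0, 0, 0, 0, 0, 0, 0.6], [0, 0, 0, 0, 0, 0, 0.6]]}' | python3 -m inch
echo '{"steps": [[0, 0, 0, 0, 0, 0, 0.1], [0, 0, 0, 0, 0, 0, 0.1], [0, 0, 0, 0, 0, 0, 0.1], [0, 0, 0, 0, 0, 0, 0.1], [0, 0, 0, 0, 0, 0, 0.1], [0, 0, 0, 0, 0, 0, 0.1]]}' | python3 -m inch 40
echo '{"steps": [[0, 0, 0, 0, 0, -15, 0.1], [0, 0, 0, 0, 0, -30, 0.1], [0, 0, 0, 0, 0, -35, 0.1], [0, 0, 0, 0, 0, -35, 0.1], [0, 0, 0, 0, 0, 0, 0.1], [0, 0, 0, 0, 0, 0, 0.1]]}' | python3 -m inch
python3 -c "
from h import *
plan(-.069,[482.3,206.7,155],[482.3,206.7,40])"
```

```text
t: 23.95
ee_pos: [654.1, -194.4, 40.4]
orientation: [0.112, 3.137, -0.001]
ft_force: [-0.6, -0.5, 0.8]
grip_width: 0.602
grip_force: 0.0
t: 24.45
ee_pos: [653.8, -194.4, 40.1]
orientation: [0.113, 3.138, -0.0]
ft_force: [-1.5, 0.2, 6.0]
grip_width: 0.248
grip_force: 39.9
t: 24.95
ee_pos: [654.2, -194.7, 156.4]
orientation: [0.113, 3.135, -0.001]
ft_force: [-0.4, 0.4, -1.8]
grip_width: 0.247
grip_force: 39.5
t 24.9 turn [-0.     0.004 -0.003] grip 0.247 39.5
 -> [482.3, 206.7, 155] [199.2 388.6   1.4]
 -> [482.3, 206.7, 40] [  0.   0. 115.]
```

```bash
echo '{"steps": [[0, 0, 0, 7, 14, 0, 0.1], [0, 0, 0, 15, 29, 0, 0.1], [0, 0, 0, 18, 36, 0, 0.1], [0, 0, 0, 18, 36, 0, 0.1], [0, 0, 0, 18, 36, 0, 0.1], [0, 0, 0, 18, 36, 0, 0.1], [0, 0, 0, 18, 36, 0, 0.1], [0, 0, 0, 18, 36, 0, 0.1]]}' | python3 -m inch >/dev/null
echo '{"steps": [[0, 0, 0, 18, 36, 0, 0.1], [0, 0, 0, 18, 35, 0, 0.1], [0, 0, 0, 16, 30, 0, 0.1], [0, 0, 0, 11, 20, 0, 0.1], [0, 0, 0, 4.5, 8.5, 0, 0.1], [0, 0, 0, 0, 0, 0, 0.1], [0, 0, 0, 0, 0, 0, 0.1]]}' | python3 -m inch
python3 -c "
from h import *
plan(-.069,[483.8,206.7,70],[483.8,206.7,40])"
```

```text
t: 26.2
ee_pos: [483.3, 206.9, 153.2]
orientation: [-0.111, -3.139, 0.002]
ft_force: [0.6, -0.7, -0.7]
grip_width: 0.247
grip_force: 39.5
t 26.2 turn [-0.001 -0.001 -0.002] grip 0.247 39.5
 -> [483.8, 206.7, 70] [-0.5 -0.2 83.2]
 -> [483.8, 206.7, 40] [ 0.  0. 30.]
```

Touch is expected at TCP z ≈ 35.

```bash
echo '{"steps": [[0, 0, 0, 0, 0, 15, 0.1], [0, 0, 0, 0, 0, 28, 0.1], [0, 0, 0, 0, 0, 28, 0.1], [0, 0, 0, 0, 0, 20, 0.1], [0, 0, 0, 0, 0, 12, 0.1], [0, 0, 0, 0, 0, 7, 0.1], [0, 0, 0, 0, 0, 1, 0.1], [0, 0, 0, 0, 0, 0, 0.1]]}' | python3 -m inch; echo '{"steps": [[0, 0, 0, 0, 0, 0, 0.1], [0, 0, 0, 0, 0, 0, 0.1]]}' | python3 -m inch
```

```text
t: 26.87
ee_pos: [484.4, 206.0, 42.8]
orientation: [-0.116, -3.139, 0.001]
ft_force: [-0.5, 0.2, -0.6]
grip_width: 0.245
grip_force: 39.5
t: 27.03
ee_pos: [484.6, 207.4, 43.7]
orientation: [0.113, 3.138, 0.001]
ft_force: [-0.4, -0.6, -0.9]
grip_width: 0.249
grip_force: 39.5
```

```bash
echo '{"steps": [[0, 0, -0.003, 0, 0, 3, 0.1], [0, 0, 0, 0, 0, 2, 0.1], [0, 0, 0, 0, 0, 1, 0.1], [0, 0, 0, 0, 0, 0, 0.1], [0, 0, 0, 0, 0, 0, 0.1]]}' | python3 -m inch; echo '{"steps": [[0, 0, 0, 0, 0, 1, 0.1], [0, 0, 0, 0, 0, 0.5, 0.1], [0, 0, 0, 0, 0, 0, 0.1], [0, 0, 0, 0, 0, 0, 0.1]]}' | python3 -m inch
```

```text
t: 27.45
ee_pos: [483.9, 207.4, 36.9]
orientation: [-0.108, -3.14, 0.0]
ft_force: [-0.1, -0.1, -1.0]
grip_width: 0.242
grip_force: 39.5
t: 27.78
ee_pos: [483.9, 207.4, 35.3]
orientation: [-0.108, -3.14, 0.0]
ft_force: [-0.6, -0.6, -1.4]
grip_width: 0.241
grip_force: 39.5
```

```bash
echo '{"steps": [[0, 0, 0, 0, 0, 0.5, 0.1], [0, 0, 0, 0, 0, 0, 0.1], [0, 0, 0, 0, 0, 0, 0.1]]}' | python3 -m inch;  echo '{"steps": [[0, 0, 0, 0, 0, 0.5, 0.1], [0, 0, 0, 0, 0, 0, 0.1], [0, 0, 0, 0, 0, 0, 0.1]]}' | python3 -m inch
```

```text
t: 28.03
ee_pos: [483.9, 207.4, 35.1]
orientation: [0.108, 3.14, 0.0]
ft_force: [-0.5, 0.4, 2.3]
grip_width: 0.245
grip_force: 40.0
t: 28.28
ee_pos: [483.9, 207.5, 35.0]
orientation: [0.108, 3.14, 0.001]
ft_force: [-3.3, -1.1, 12.2]
grip_width: 0.245
grip_force: 41.0
```

```bash
echo '{"steps": [[0, 0, 0, 0, 0, -0.5, 0.1], [0, 0, 0, 0, 0, 0, 0.35], [0, 0, 0, 0, 0, 0, 0.5], [0, 0, 0, 0, 0, 0, 0.5], [0, 0, 0, 0, 0, 0, 0.5]]}' | python3 -m inch
echo '{"steps": [[0, 0, 0, 0, 0, -15, 0.5], [0, 0, 0, 0, 0, -35, 0.5], [0, 0, 0, 0, 0, -40, 0.5], [0, 0, 0, 0, 0, -40, 0.5], [0, 0, 0, 0, 0, -40, 0.5], [0, 0, 0, 0, 0, -40, 0.5], [0, 0, 0, 0, 0, -40, 0.5], [0, 0, 0, 0, 0, -40, 0.5]]}' | python3 -m inch >/dev/null
echo '{"steps": [[0, 0, 0, 0, -35, 0, 0.5], [0, 0, 0, 0, -35, 0, 0.5], [0, 0, 0, 0, -35, 0, 0.5], [0, 0, 0, 0, -35, 0, 0.5], [0, 0, 0, 0, 0, 0, 0.5], [0, 0, 0, 0, 0, 0, 0.5]]}' | python3 -m inch >/dev/null
python3 - <<'E'
from h import *
c=wrist(); W=cloud(c); cv2.imwrite("pics/w5.png",c["pixels"])
x,y,z=W[...,0],W[...,1],W[...,2]
def sel(x0,x1,y0,y1,z0,z1): return W[(x>x0)&(x<x1)&(y>y0)&(y<y1)&(z>z0)&(z<z1)]
for n,yb,h,hw in [("contactor",-69,80,32),("supply",23,84,38),("breaker",115,66,28),("relay",207,74,25)]:
    P=sel(400,545,yb-hw,yb+hw,h,h+28); T=P[abs(P[:,2]-h-8)<5]; A=np.c_[T[:,:2]-T[:,:2].mean(0),np.ones(len(T))]
    print(n,rect(P),"top z-h",round(float(np.median(T[:,2])-h),1),"slope",np.round(np.linalg.lstsq(A,T[:,2],rcond=None)[0][:2],3))
E
```

```text
t: 28.7
ee_pos: [484.0, 207.4, 34.8]
orientation: [0.108, 3.14, -0.0]
ft_force: [-0.7, 0.2, -0.3]
grip_width: 0.502
grip_force: 0.0
contactor (array([463.5, -67.5]), array([83.8, 45.6]), -0.072) top z-h 8.9 slope [ 0.001 -0.017]
supply (array([469.9,  23.2]), array([85.7, 54. ]), -0.063) top z-h 9.0 slope [-0.001 -0.001]
breaker (array([477. , 115.5]), array([85.1, 36.1]), -0.068) top z-h 9.1 slope [0.    0.001]
relay (array([482.7, 207.6]), array([85.7, 22.4]), -0.073) top z-h 9.0 slope [0.006 0.059]
```

View pics/w5.png

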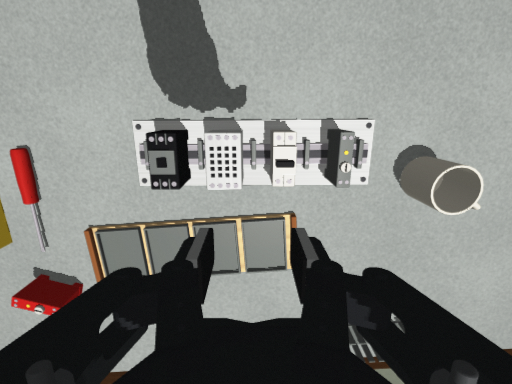

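All four devices stand in their bays, with contactor, supply, breaker and relay at about (168,160), (224,160), (284,160) and (345,158). I'll double-check the relay's slope without its side-face pixels, then hand in.

```bash
python3 - <<'E'
from h import *
c=wrist(); W=cloud(c); x,y,z=W[...,0],W[...,1],W[...,2]
for y0 in (197,201,205,209,213,217):
    m=(abs(x-482.7)<40)&(y>=y0)&(y<y0+4)&(z>60)&(z<88); print(y0,m.sum(),np.round(np.percentile(z[m],[10,50,90]),1) if m.any() else "")
E
```

```text
197 224 [64.1 81.2 83.7]
201 129 [82.3 83.2 84.6]
205 110 [82.  83.2 84.5]
209 116 [82.2 83.1 84.3]
213 110 [82.3 83.1 84.1]
217 51 [81.7 82.9 83.7]
```

Relay top is level, so it is upright.

```bash
python3 -c "
from h import *
print(env.finish_job())"
```

```text
the job is handed in; nothing more can be done
None
```

The job is handed in (no verdict was returned): all four devices stand upright in the mirrored bays, about 1 mm from the bay centres by the wrist camera, and the arm stayed well clear of the screwdriver, mug and bin.

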